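# Set the four feet on an upturned drawer chest

### The arm

A 6-joint arm with a two-finger parallel gripper is mounted at the origin on the work surface. World frame = base frame: x ahead of the robot, y to its left, z up, the work surface at z = 0. Lengths are in m, angles in rad, forces in N, time in s.
With the tool pointing down it reaches from about 0.35 to 0.975 m from the base axis. Payload 4.9 kg.
Tool frame: the origin (TCP) lies midway between the tips of the shut fingers; the grasp point (between the pads) lies 19 mm behind it; z points along the fingers, y is the line along which they close (so a half turn about z gives the same grasp; the last joint's range is limited). The gripper opens to 85 mm and grips with 20 to 120 N. Pads are 22 mm wide; open, the fingers measure 114 mm over their backs; the gripper's body (76 mm by 85 mm) begins 54 mm behind the grasp point. The pads swing forward as they close: fully open they stand 13 mm farther back than shut.
Start: joints at [-1.348, 0.053, 1.613, -0, 1.476, -0.119], TCP at [0.209, -0.589, 0.231] pointing down, gripper open.
Joint ranges: [-3.01, 3.01], [-1.01, 2.22], [0.06, 2.58], [-1.02, 4.17], [0.09, 2.62], [-3.14, 3.14]. Speed limits (rad/s): [2.57, 2.57, 3.14, 3.14, 3.14, 3.14].

### API

Orientations are given as a rotation vector (axis times angle).
In Python, from station import ctrl gives the robot as it stands.
- The arm moves only by the tool step_arm, never from a script. Its argument "targets" is a list of rows, each an object with "travel": the shift along the world's x, y, z as a fraction of full scale, a list of three; "angular": the turn, a rotation vector about the world's x, y, z as a fraction of full scale, a list of three; "gripper": the opening, from 0 (shut) to 1 (fully open). In form: [{"travel": [x, y, z], "angular": [rx, ry, rz], "gripper": gripper}, ...]. A call has 1 to 10 rows; each row is the pose to reach, as a shift and turn from the pose commanded when the call began; what a row does not reach only later rows make up. Full scale, the value 1, is 0.6 m for a shift and pi/4 rad for a turn. A row lasts 1/10 s, in which the tool goes at most 50 mm and 8.59 degrees, less where a joint would pass 70% of its speed; a pose out of reach is approached as far as the arm can. A call with a number of a shift or a turn outside -1 to 1 is refused whole. A call with a gripper value outside its range is refused whole. The fingers move at their own pace and stop on an object; "squeeze" is the grip in N (left out, the last holds). Time passes only in rows, so rows that repeat a pose let the fingers close. It gives the time, the measured TCP pose, the force, the opening and the grip force at its end, in the units of the state.
- ctrl.get_obs(): the state, without advancing time (a new reading comes with each control period).
- ctrl.get_image(name): name is "scene" or "top" or "wrist"; returns a dict with "img" (384x512x3 uint8, red, green, blue), "fx", "fy", "cx", "cy" (pixels), "D" ([k1, k2, p1, p2, k3] as OpenCV has them; the pictures are not rectified), "rvec" (rotation vector, rad) and "tvec" (3), from world to camera coordinates, as OpenCV has them. Camera axes: x right, y down, z forward; pixel columns grow to the right and rows downward; lengths in m; the calibration is good to about 2 mm. A picture is of the moment at which its call begins. There is no depth.
- ctrl.finish_job(): hands the job in; it is judged then, once.
The state is a dict: "t": time; "q": joint angles; "dq": joint speeds; "effort": joint torques, N m; "tool_pos": TCP position; "tool_rot": TCP orientation; "contact_force": force on the tool from outside, world axes, zero at the start; "wrist_torque": the same for the moment, N m; "opening": finger opening in m; "grip_force": force on a finger pad.
Only numpy, scipy, OpenCV 4.12 (cv2) and the standard library are available. Lean on these libraries where they do the work, as an engineer would, in place of code of your own. Each camera call takes 0.05 s, during which the arm holds its last target. There are 200 camera calls.

### The job

The small chest lies bottom-up on the bench, ready for its feet. Set the two red-brown turned bun feet on the two corner blocks along the front (the side with the drawer and brass knob) and the two pale square feet on the two blocks along the back, each the way up it already stands, centred on its block, the square ones in line with the chest. Set them down rather than drop them, do not shift the chest, and leave the bigger, nearly black odd foot where it is.

Things in the scene. Friction and masses are not known exactly. Their poses are not given: they have to be found in the camera images.
- chest: Small red-brown one-drawer chest, bottom-up: 240 mm wide (y), 170 deep (x), 70 high, 1.8 kg, loose. Origin: centre of its present underside on the blanket; z up; x runs from drawer front to back. Front: red-brown rail, brass knob jutting out 27 mm; back: pale rail. Its top board, now lowest, juts out 6 mm. May lie turned any way.
- bun_foot_a: Turned bun foot, red-brown hardwood, round, 45 mm high, 50 g: 40 mm disc at the mounting face, narrow neck, then a bun of greatest diameter 46 mm at 26 mm above that face (grip there), 24 mm flat on top. Stands mounting face down, z up, on a grey blanket whose top is at z = 0.004. Origin: centre of the mounting face. Its yaw does not matter. One of two alike.
- bun_foot_b: Turned bun foot, red-brown hardwood, round, 45 mm high, 50 g: 40 mm disc at the mounting face, narrow neck, then a bun of greatest diameter 46 mm at 26 mm above that face (grip there), 24 mm flat on top. Stands mounting face down, z up, on a grey blanket whose top is at z = 0.004. Origin: centre of the mounting face. Its yaw does not matter. One of two alike.
- square_foot_a: Square foot of pale wood, 40 g: block 40 x 40 mm, 34 mm high, its flat sides (grip them) facing its own x and y; above it a 34 mm square step and a black disc, 45 mm high in all. Stands mounting face down, z up, on a grey blanket whose top is at z = 0.004. Origin: centre of the mounting face. Yaw is random. One of two alike.
- square_foot_b: Square foot of pale wood, 40 g: block 40 x 40 mm, 34 mm high, its flat sides (grip them) facing its own x and y; above it a 34 mm square step and a black disc, 45 mm high in all. Stands mounting face down, z up, on a grey blanket whose top is at z = 0.004. Origin: centre of the mounting face. Yaw is random. One of two alike.
- pad_front_left: Pale corner block, 46 x 46 mm, at the front left corner of the chest's upturned underside; part of the chest, at x = -50, y = 85 mm in its frame, axes alike (x from drawer front to back, z up). Origin: centre of its upper face, where the foot goes, 70 mm above the blanket; flush with the rails, 4 mm above the brown panel between the blocks.
- pad_front_right: Pale corner block, 46 x 46 mm, at the front right corner of the chest's upturned underside; part of the chest, at x = -50, y = -85 mm in its frame, axes alike (x from drawer front to back, z up). Origin: centre of its upper face, where the foot goes, 70 mm above the blanket; flush with the rails, 4 mm above the brown panel between the blocks.
- pad_back_left: Pale corner block, 46 x 46 mm, at the back left corner of the chest's upturned underside; part of the chest, at x = 50, y = 85 mm in its frame, axes alike (x from drawer front to back, z up). Origin: centre of its upper face, where the foot goes, 70 mm above the blanket; flush with the rails, 4 mm above the brown panel between the blocks.
- pad_back_right: Pale corner block, 46 x 46 mm, at the back right corner of the chest's upturned underside; part of the chest, at x = 50, y = -85 mm in its frame, axes alike (x from drawer front to back, z up). Origin: centre of its upper face, where the foot goes, 70 mm above the blanket; flush with the rails, 4 mm above the brown panel between the blocks.
- odd_foot: Odd bun foot, to be left alone: same shape, nearly black, bigger: 60 mm across, 59 mm high, 110 g. Origin: centre of its mounting face. Also about, not part of the job: a yellow tape measure 58 mm high to the right (about x 0.49, y -0.45); a hammer and a 150 mm glue bottle at the far edge (x over 0.78).

How it is judged:
By the outcome, as a careful person would: the job done as asked, in the order asked, and still so for the second after the job is handed in, with the robot touching nothing.
It also fails if it takes over 102 s, if anything falls off the work surface, if the arm or the gripper's body presses on something with over 40 N, if the wrist force passes 120 N, or if a joint passes its speed limit or range.

## Working session

There is one attempt and no reset: what is moved stays moved. The work goes in short steps, Python scripts to look and compute and a tool call to move; the robot and the scene stay as the last step left them, time stands still between calls to the robot, and variables do not carry over. Pictures are saved under pics/ and viewed, at most 14 in all, crops included, and the job is handed in when it is done.

Besides the shell and the picture viewer there is one more tool, called after "Call:" in YAML: its name, and indented under it one key for each argument. step_arm: Moves the arm, as the interface text tells. Its arguments: {"type":"object","properties":{"targets":{"type":"array"},"squeeze":{"type":"number"}},"required":["targets"]}

```bash
mkdir -p pics; ls
python3 - <<'E'
from station import ctrl
import cv2
for n in("top","scene"):
    d=ctrl.get_image(n); cv2.imwrite(f"pics/{n}0.png",d["img"][:,:,::-1])
    print({k:v for k,v in d.items() if k!="img"})
o=ctrl.get_obs();print(o)
E
```

```text
pics
{'fx': 370.04609856087166, 'fy': 370.04609856087166, 'cx': 257.3355975266653, 'cy': 194.03235012449244, 'D': array([-0.07688077,  0.        ,  0.        ,  0.        ,  0.        ]), 'rvec': array([ 2.14378659, -2.13370756,  0.19331077]), 'tvec': array([0.06385615, 0.52108961, 0.90923589])}
{'fx': 413.01745965729015, 'fy': 413.01745965729015, 'cx': 250.91473008638832, 'cy': 185.84358004745602, 'D': array([-0.06366258,  0.        ,  0.        ,  0.        ,  0.        ]), 'rvec': array([ 1.87868639,  1.60218252, -0.6702754 ]), 'tvec': array([-0.12665354, -0.30141562,  1.45461627])}
{'t': 0.1, 'q': array([-1.34798751e+00,  5.33250401e-02,  1.61416731e+00, -1.80108891e-05,
        1.47598629e+00, -1.19004952e-01]), 'dq': array([ 6.44069490e-04, -9.29196907e-04, -1.35214926e-03, -3.23963137e-03,
        2.95513395e-05,  1.50554824e-03]), 'effort': array([ 7.79358579e-04, -3.94903886e+01, -3.71362281e+01, -4.08842948e-05,
        3.93731039e-03,  2.49315440e-05]), 'tool_pos': array([ 0.20936478, -0.58829025,  0.2301584 ]), 'tool_rot': array([-3.09396702e+00, -5.33992290e-01,  1.81705734e-04]), 'contact_force': array([ 0.68340813, -0.52512473, -0.12676342]), 'wrist_torque': array([-0.01635108,  0.00574606,  0.00278281]), 'grip_force': 0.0, 'opening': 0.08535562903198622}
```

View pics/top0.png

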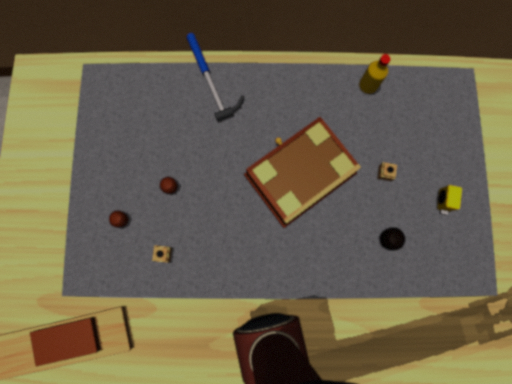

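View pics/scene0.png

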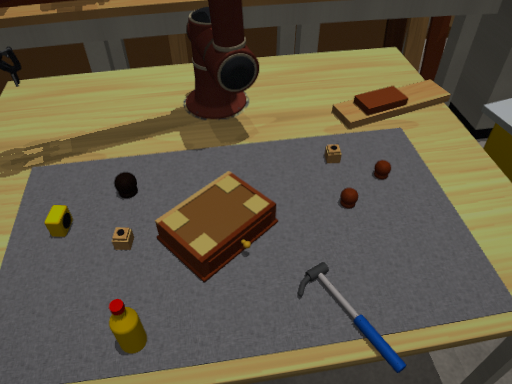

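The top view (image up = +x, left = +y) shows the chest around (303,172), its knob at (279,141), so the front faces up-left. Buns are at (169,185) and (119,219), squares at (162,254) and (388,171), and the odd foot at (393,238). Next I segment these for positions.

```bash
cat > h.py <<'E'
import cv2, numpy as np
from station import ctrl
from scipy.spatial.transform import Rotation as R
def ray(d,uv):
    K=np.array([[d["fx"],0,d["cx"]],[0,d["fy"],d["cy"]],[0,0,1]])
    p=cv2.undistortPoints(np.array(uv,float).reshape(-1,1,2),K,d["D"])[:,0]
    Rm=cv2.Rodrigues(d["rvec"])[0]
    return -Rm.T@d["tvec"], np.c_[p,np.ones(len(p))]@Rm
def toz(d,uv,z):
    c,r=ray(d,uv); return c+r*((z-c[2])/r[:,2])[:,None]
def proj(d,X):
    K=np.array([[d["fx"],0,d["cx"]],[0,d["fy"],d["cy"]],[0,0,1]])
    return cv2.projectPoints(np.array(X,float).reshape(-1,1,3),d["rvec"],d["tvec"],K,d["D"])[0][:,0]
E
python3 - <<'E'
from h import *
for n in("top","scene"):
    d=ctrl.get_image(n); hsv=cv2.cvtColor(d["img"],cv2.COLOR_RGB2HSV)
    np.save(f"{n}.npy",d,allow_pickle=True)
    H,S,V=cv2.split(hsv)
    for nm,m,z in(("pale",(H>12)&(H<32)&(S>60)&(S<190)&(V>120),.074),("red",((H<8)|(H>172))&(S>120)&(V>40),.03)):
        k,_,st,c=cv2.connectedComponentsWithStats(m.astype(np.uint8),connectivity=4)
        for i in range(1,k):
            if 25<st[i,4]<1500: print(n,nm,st[i],c[i].round(1),toz(d,c[i],z)[0].round(4))
E
python3 - <<'E'
import cv2
a=cv2.imread("pics/top0.png")
cv2.imwrite("pics/c1.png",cv2.resize(a[105:240,235:415],None,fx=4.4,fy=4.4,interpolation=cv2.INTER_CUBIC))
E
```

```text
top pale [306 122  24  24 342] [317.7 133.5] [ 0.675  -0.0885  0.074 ]
top pale [382 162  15  16 147] [388.9 169.7] [ 0.5808 -0.2698  0.074 ]
top pale [152 245  17  17 176] [159.4 253.4] [0.3675 0.3045 0.074 ]
top pale [487 298  21  17 200] [496.7 305.7] [ 0.237  -0.5304  0.074 ]
top pale [298 312  28   5  97] [311.2 313.9] [ 0.2261 -0.0631  0.074 ]
top pale [493 320  19  13 178] [502.3 326. ] [ 0.1871 -0.5422  0.074 ]
top red [380  54  10  11  85] [384.5  59.3] [ 0.916 -0.296  0.03 ]
top red [305 117  19  11  42] [314.2 121.9] [ 0.7232 -0.0879  0.03  ]
top red [293 128  12  10  36] [298.8 132.7] [ 0.6918 -0.0453  0.03  ]
top red [283 137  11   9  37] [287.4 140.9] [ 0.6683 -0.0142  0.03  ]
top red [250 151  24  16  52] [262.2 158.2] [0.6197 0.0535 0.03  ]
top red [160 177  16  16 159] [167.  184.2] [0.5479 0.3037 0.03  ]
top red [248 179  24  31  93] [260.3 194.3] [0.5223 0.0583 0.03  ]
top red [271 210  16  17  51] [278. 218.] [0.4605 0.0125 0.03  ]
top red [110 211  14  16 147] [116.  218.4] [0.4567 0.4335 0.03  ]
top red [235 326  49  58 690] [248.1 351.4] [0.129  0.0875 0.03  ]

[... 594 characters left out ...]
212  49  29 935] [490.4 225.5] [0.7351 0.5842 0.074 ]
scene pale [112 227  17  12 113] [120.1 232.6] [ 0.6149 -0.2725  0.074 ]
scene pale [189 233  28  23 356] [202.7 243.8] [ 0.6767 -0.086   0.074 ]
scene pale [479 241  33  11 156] [494.  246.1] [0.7918 0.5592 0.074 ]
scene pale [  0 245   7  19  83] [  2.1 252.4] [ 0.6313 -0.5373  0.074 ]
scene pale [486 250  26  45 607] [502.5 266.7] [0.8457 0.5473 0.074 ]
scene red [202  27  11  15  90] [207.7  33.9] [-0.4739  0.0137  0.03  ]
scene red [215  46  39  20 173] [230.9  53.8] [-0.2766  0.0909  0.03  ]
scene red [186  91  60  26 707] [216.4 106.3] [ 0.0806 -0.001   0.03  ]
scene red [109 299  16  16 203] [116.4 306.4] [ 0.7788 -0.2808  0.03  ]
```

View pics/c1.png

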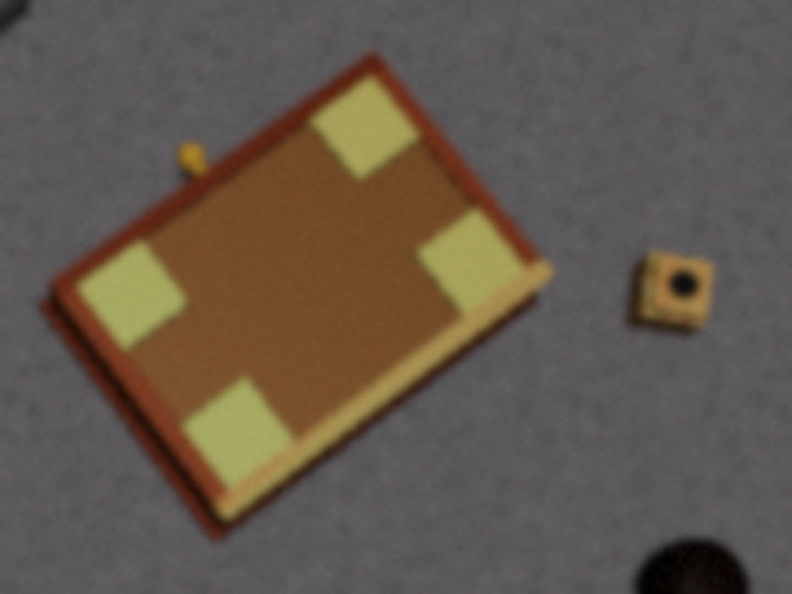

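Run:
```python
from h import *
from scipy.optimize import least_squares
P=np.array([[-50,85],[-50,-85],[50,85],[50,-85]])/1000
for n in("top","scene"):
    d=np.load(f"{n}.npy",allow_pickle=True).item()
    H,S,V=cv2.split(cv2.cvtColor(d["img"],cv2.COLOR_RGB2HSV))
    g=np.array([[.675,-.0885],[.58,.05],[.575,-.16],[.49,-.01]])
    for q in g:
        u,v=proj(d,[*q,.074])[0].astype(int); print(n,q,u,v,d["img"][v,u],H[v,u],S[v,u])
    m=((H>=25)&(H<36)&(S>70)&(V>100)).astype(np.uint8)
    k,_,st,c=cv2.connectedComponentsWithStats(m,connectivity=4)
    pts=[]
    for i in range(1,k):
        w=toz(d,c[i],.074)[0]
        if 130<st[i,4]<500 and .4<w[0]<.75 and -.22<w[1]<.12: pts.append(w[:2]); print(st[i],w.round(4))
    pts=np.array(pts)
    if len(pts)<3: continue
    def f(p):
        c,s=np.cos(p[2]),np.sin(p[2]); Q=P@np.array([[c,s],[-s,c]])+p[:2]
        return np.concatenate([min(Q-x,key=np.linalg.norm) for x in pts])
    r=min((least_squares(f,[.58,-.06,y]) for y in(-2.1,-2.5,-1.8)),key=lambda r:r.cost); print(n,r.x,r.cost, r.fun.round(4))
```

```text
top [ 0.675  -0.0885] 317 133 [168 161  88] 27 121
top [0.58 0.05] 264 168 [168 169  98] 30 107
top [ 0.575 -0.16 ] 346 171 [168 156  88] 26 121
top [ 0.49 -0.01] 288 204 [169 172 100] 31 107
[307 124  22  21 266] [ 0.6734 -0.0877  0.074 ]
[331 154  22  22 287] [ 0.5935 -0.1468  0.074 ]
[254 161  23  23 309] [0.5728 0.0477 0.074 ]
[278 192  23  23 319] [ 0.4935 -0.0117  0.074 ]
top [ 0.58328237 -0.04962117 -2.50314584] 1.7567026501528131e-06 [ 0.0007 -0.0004  0.0003 -0.0009 -0.      0.0008 -0.001   0.0005]
scene [ 0.675  -0.0885] 201 243 [163 146  79] 24 131
scene [0.58 0.05] 255 204 [164 146  79] 24 132
scene [ 0.575 -0.16 ] 168 213 [164 131  74] 19 140
scene [ 0.49 -0.01] 226 182 [163 145  76] 24 136
```

Call:
step_arm:
  targets:
    - {"travel": [0.45, 0.9, 0.2], "angular": [0, 0, 0], "gripper": 1}
    - {"travel": [0.45, 0.9, 0.2], "angular": [0, 0, 0], "gripper": 1}
    - {"travel": [0.45, 0.9, 0.2], "angular": [0, 0, 0], "gripper": 1}
    - {"travel": [0.45, 0.9, 0.2], "angular": [0, 0, 0], "gripper": 1}
    - {"travel": [0.45, 0.9, 0.2], "angular": [0, 0, 0], "gripper": 1}
    - {"travel": [0.45, 0.9, 0.2], "angular": [0, 0, 0], "gripper": 1}
    - {"travel": [0.45, 0.9, 0.2], "angular": [0, 0, 0], "gripper": 1}
    - {"travel": [0.45, 0.9, 0.2], "angular": [0, 0, 0], "gripper": 1}
    - {"travel": [0.45, 0.9, 0.2], "angular": [0, 0, 0], "gripper": 1}
    - {"travel": [0.45, 0.9, 0.2], "angular": [0, 0, 0], "gripper": 1}

```text
t: 1.2
tool_pos: [0.4291, -0.1482, 0.3292]
tool_rot: [3.095, 0.534, 0.001]
contact_force: [1.9, 0.3, -0.7]
opening: 0.0856
grip_force: 0.0
```

Run:
```python
from h import *
d=ctrl.get_image("wrist"); np.save("w1.npy",d,allow_pickle=True)
cv2.imwrite("pics/w1.png",d["img"][:,:,::-1])
o=ctrl.get_obs(); Rt=R.from_rotvec(o["tool_rot"]).as_matrix(); print(o["tool_pos"],o["dq"].round(3),Rt.round(3))
Rc=cv2.Rodrigues(d["rvec"])[0]; c=-Rc.T@d["tvec"]; print("cam",c,Rt.T@(c-o["tool_pos"]),(Rt.T@Rc.T).round(3),d["fx"])
x0,y0,t=.58328,-.04962,-2.50315
for p in([-50,85],[-50,-85],[50,85],[50,-85]):
    a,b=np.array(p)/1000; w=[x0+a*np.cos(t)-b*np.sin(t),y0+a*np.sin(t)+b*np.cos(t),.074]; print(p,np.round(w,4),proj(d,w))
```

```text
[ 0.43209777 -0.14237131  0.33130449] [-0.115  0.002 -0.    -0.066 -0.025 -0.198] [[ 0.939  0.343  0.006]
 [ 0.343 -0.939  0.004]
 [ 0.006 -0.002 -1.   ]]
cam [ 0.50232349 -0.12192756  0.47144363] [ 0.07387743  0.00467647 -0.13967403] [[-0.008 -0.95  -0.311]
 [ 1.    -0.009  0.   ]
 [-0.003 -0.311  0.95 ]] 322.5914495585221
[-50, 85] [ 0.6741 -0.0881  0.074 ] [[279.9647408  -98.80429267]]
[-50, -85] [0.5728 0.0484 0.074 ] [[121.70651374 -39.22834242]]
[50, 85] [ 0.5938 -0.1477  0.074 ] [[304.38465326  12.3089887 ]]
[50, -85] [ 0.4925 -0.0112  0.074 ] [[159.38989511  61.6298328 ]]
```

View pics/w1.png

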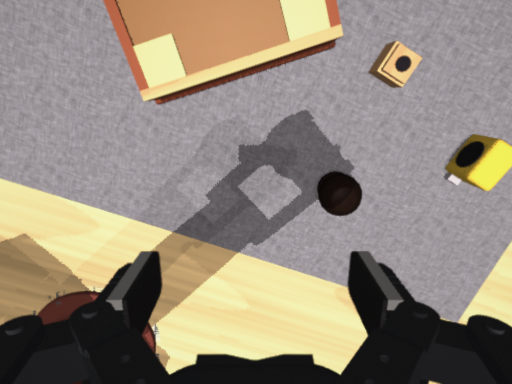

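Wrist view: the back-right block centre is at (160,61) against a predicted (159.4,61.6), so the cameras agree. One square foot is at (402,64). Next, the left group.

Call:
step_arm:
  targets:
    - {"travel": [-0.08, 0.65, 0], "angular": [0, 0, 0], "gripper": 1}
    - {"travel": [-0.08, 0.65, 0], "angular": [0, 0, 0], "gripper": 1}
    - {"travel": [-0.08, 0.65, 0], "angular": [0, 0, 0], "gripper": 1}
    - {"travel": [-0.08, 0.65, 0], "angular": [0, 0, 0], "gripper": 1}
    - {"travel": [-0.08, 0.65, 0], "angular": [0, 0, 0], "gripper": 1}
    - {"travel": [-0.08, 0.65, 0], "angular": [0, 0, 0], "gripper": 1}
    - {"travel": [-0.08, 0.65, 0], "angular": [0, 0, 0], "gripper": 1}
    - {"travel": [-0.08, 0.65, 0], "angular": [0, 0, 0], "gripper": 1}
    - {"travel": [-0.08, 0.65, 0], "angular": [0, 0, 0], "gripper": 1}
    - {"travel": [-0.08, 0.65, 0], "angular": [0, 0, 0], "gripper": 1}

```text
t: 2.25
tool_pos: [0.3804, 0.2403, 0.3284]
tool_rot: [3.094, 0.538, -0.001]
contact_force: [0.5, 0.5, 0.6]
opening: 0.0853
grip_force: 0.0
```

Run:
```python
from h import *
d=ctrl.get_image("wrist"); np.save("w2.npy",d,allow_pickle=True)
cv2.imwrite("pics/w2.png",d["img"][:,:,::-1])
o=ctrl.get_obs(); print(o["tool_pos"],o["dq"].round(3))
```

```text
[0.38078422 0.23943882 0.32850709] [-0.033 -0.01   0.004  0.002  0.     0.004]
```

View pics/w2.png

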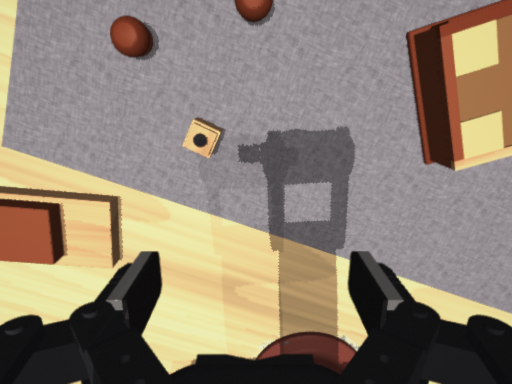

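The wrist view shows a bun at (131,37), a bun cut off at (254,5) and the left square at (202,138). I'll fit model silhouettes to get positions and yaws.

```bash
cat > fit.py <<'E'
from h import *
from scipy.optimize import minimize
a=np.linspace(0,2*np.pi,40,endpoint=False); C=np.c_[np.cos(a),np.sin(a)]
ring=lambda r,z:np.c_[r*C,np.full(40,z)]
BUN=np.vstack([ring(.020,0),ring(.0205,.016),ring(.0218,.020),ring(.023,.026),ring(.0218,.033),ring(.018,.040),ring(.012,.045)])
q=np.array([[1,1],[1,-1],[-1,-1],[-1,1]])
SQ=np.vstack([np.c_[.02*q,[0]*4],np.c_[.02*q,[.034]*4],np.c_[.017*q,[.04]*4]])
K=8
def blob(d,guess,kind,z0=.004):
    u,v=np.round(proj(d,[*guess[:2],z0+.022])[0]).astype(int); w=40 if d["fx"]<350 else 26
    x0,y0=max(u-w,0),max(v-w,0); im=cv2.resize(d["img"][y0:v+w,x0:u+w],None,fx=K,fy=K,interpolation=cv2.INTER_LINEAR)
    H,S,V=cv2.split(cv2.cvtColor(im,cv2.COLOR_RGB2HSV))
    m=((S>85)&((H<13)|(H>170)) if kind=="bun" else (S>75)&(H<30)).astype(np.uint8)
    k,l,st,c=cv2.connectedComponentsWithStats(m); i=1+np.argmax(st[1:,4])
    hull=cv2.convexHull(np.argwhere(l==i)[:,::-1].astype(np.int32))
    o=np.zeros_like(m); cv2.fillPoly(o,[hull],1); return o,x0,y0
def fit(d,guess,kind,z0=.004):
    m,x0,y0=blob(d,guess,kind,z0); M=BUN if kind=="bun" else SQ
    def cost(p):
        t=p[2] if kind!="bun" else 0
        X=np.c_[M[:,:2]@np.array([[np.cos(t),np.sin(t)],[-np.sin(t),np.cos(t)]])+p[:2],M[:,2]+z0]
        uv=(proj(d,X)-[x0,y0]+.5)*K-.5
        r=np.zeros_like(m); cv2.fillPoly(r,[cv2.convexHull(np.round(uv).astype(np.int32))],1)
        return 1-(r&m).sum()/(r|m).sum()
    best=None
    for t in([0] if kind=="bun" else np.arange(4)*np.pi/8):
        s=np.array([guess[0],guess[1],t]); sim=s+np.array([[0,0,0],[.008,0,0],[0,.008,0],[0,0,.25]])
        if kind=="bun": s=s[:2];sim=sim[:3,:2]
        r=minimize(cost,s,method="Nelder-Mead",options=dict(initial_simplex=sim,xatol=1e-4,fatol=1e-4,maxiter=150))
        if best is None or r.fun<best.fun: best=r
    return best.x.round(4),round(best.fun,3)
E
python3 - <<'E'
from fit import *
L=lambda n:np.load(n+".npy",allow_pickle=True).item()
for n,g,k in(("top",(.545,.30),"bun"),("scene",(.545,.30),"bun"),("w2",(.455,.43),"bun"),("top",(.455,.43),"bun"),("scene",(.455,.43),"bun"),("w2",(.37,.31),"sq"),("top",(.37,.31),"sq"),("scene",(.37,.31),"sq"),("w1",(.575,-.28),"sq"),("top",(.575,-.28),"sq"),("scene",(.575,-.28),"sq")):
    print(n,k,*fit(L(n),g,k))
E
```

```text
top bun [0.5469 0.3015] 0.106
scene bun [0.5482 0.3036] 0.03
w2 bun [0.4571 0.43  ] 0.046
top bun [0.4559 0.4292] 0.105
scene bun [0.4578 0.4321] 0.043
w2 sq [0.3676 0.3117 1.4712] 0.031
top sq [0.3679 0.3121 1.4556] 0.048
scene sq [0.37 0.31 0.  ] 1.0
w1 sq [ 0.5886 -0.2832 -0.1491] 0.049
top sq [ 0.59   -0.2847  1.3834] 0.07
scene sq [ 0.5891 -0.2807 -0.1576] 0.031
```

Call:
step_arm:
  targets:
    - {"travel": [0.277, 0.105, -0.33], "angular": [0, 0, 0], "gripper": 1}
    - {"travel": [0.277, 0.105, -0.33], "angular": [0, 0, 0], "gripper": 1}
    - {"travel": [0.277, 0.105, -0.33], "angular": [0, 0, 0], "gripper": 1}
    - {"travel": [0.277, 0.105, -0.33], "angular": [0, 0, 0], "gripper": 1}
    - {"travel": [0.277, 0.105, -0.33], "angular": [0, 0, 0], "gripper": 1}
    - {"travel": [0.277, 0.105, -0.33], "angular": [0, 0, 0], "gripper": 1}
    - {"travel": [0.277, 0.105, -0.33], "angular": [0, 0, 0], "gripper": 1}
    - {"travel": [0.277, 0.105, -0.33], "angular": [0, 0, 0], "gripper": 1}
    - {"travel": [0.277, 0.105, -0.33], "angular": [0, 0, 0], "gripper": 1}
    - {"travel": [0.277, 0.105, -0.33], "angular": [0, 0, 0], "gripper": 1}

```text
t: 3.3
tool_pos: [0.5475, 0.3027, 0.1331]
tool_rot: [-3.095, -0.534, -0.005]
contact_force: [0.3, -0.3, -0.1]
opening: 0.0855
grip_force: 0.0
```

Run:
```python
from fit import *
d=ctrl.get_image("wrist"); np.save("w3.npy",d,allow_pickle=True)
cv2.imwrite("pics/w3.png",d["img"][:,:,::-1])
o=ctrl.get_obs(); print(o["tool_pos"],o["dq"].round(3)); print(fit(d,(.5475,.302),"bun"))
```

```text
[0.54739246 0.30279737 0.13285689] [ 0.005  0.007  0.002  0.    -0.002  0.001]
(array([0.547 , 0.3014]), np.float64(0.025))
```

View pics/w3.png

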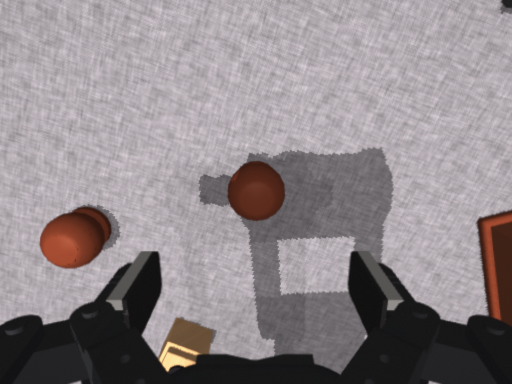

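The bun sits between the fingers at (256,191), about 1.3 mm off in y. Descending and gripping.

Call:
step_arm:
  targets:
    - {"travel": [-0.001, -0.002, -0.1], "angular": [0, 0, 0], "gripper": 1}
    - {"travel": [-0.001, -0.002, -0.16], "angular": [0, 0, 0], "gripper": 1}
    - {"travel": [-0.001, -0.002, -0.2], "angular": [0, 0, 0], "gripper": 1}
    - {"travel": [-0.001, -0.002, -0.212], "angular": [0, 0, 0], "gripper": 1}
    - {"travel": [-0.001, -0.002, -0.212], "angular": [0, 0, 0], "gripper": 1}
    - {"travel": [-0.001, -0.002, -0.212], "angular": [0, 0, 0], "gripper": 0}
    - {"travel": [-0.001, -0.002, -0.212], "angular": [0, 0, 0], "gripper": 0}
    - {"travel": [-0.001, -0.002, -0.212], "angular": [0, 0, 0], "gripper": 0}
    - {"travel": [-0.001, -0.002, -0.212], "angular": [0, 0, 0], "gripper": 0}
    - {"travel": [-0.001, -0.002, -0.212], "angular": [0, 0, 0], "gripper": 0}
  squeeze: 30

```text
t: 4.35
tool_pos: [0.5479, 0.3023, 0.0061]
tool_rot: [-3.095, -0.534, -0.005]
contact_force: [-1.4, -0.1, 7.3]
opening: 0.0445
grip_force: 30.2
```

Call:
step_arm:
  targets:
    - {"travel": [0, 0, 0.03], "angular": [0, 0, 0], "gripper": 0}
    - {"travel": [0, 0, 0.1], "angular": [0, 0, 0], "gripper": 0}
    - {"travel": [0, 0, 0.17], "angular": [0, 0, 0], "gripper": 0}
    - {"travel": [0, 0, 0.25], "angular": [0, 0, 0], "gripper": 0}
    - {"travel": [0, 0, 0.3], "angular": [0, 0, 0], "gripper": 0}
    - {"travel": [0.03, -0.07, 0.32], "angular": [0, 0, 0], "gripper": 0}
    - {"travel": [0.06, -0.14, 0.32], "angular": [0, 0, 0], "gripper": 0}
    - {"travel": [0.08, -0.2, 0.32], "angular": [0, 0, 0], "gripper": 0}
    - {"travel": [0.1, -0.26, 0.32], "angular": [0, 0, 0], "gripper": 0}
    - {"travel": [0.12, -0.32, 0.32], "angular": [0, 0, 0], "gripper": 0}

```text
t: 5.35
tool_pos: [0.6186, 0.1081, 0.1969]
tool_rot: [3.096, 0.534, 0.002]
contact_force: [0.7, -0.5, -0.2]
opening: 0.0443
grip_force: 30.9
```

Run:
```python
from fit import *
d=ctrl.get_image("wrist"); np.save("w4.npy",d,allow_pickle=True)
cv2.imwrite("pics/w4.png",d["img"][:,:,::-1])
o=ctrl.get_obs(); p=o["tool_pos"];print(p,o["opening"],o["grip_force"])
H,S,V=cv2.split(cv2.cvtColor(d["img"],cv2.COLOR_RGB2HSV))
for z in(-.004,-.001,.002,.005): print(z,fit(d,(p[0],p[1]),"bun",p[2]+z))
```

```text
[0.62030255 0.10278142 0.19691853] 0.04465408345892188 30.94932921230793
-0.004 (array([0.6167, 0.1068]), np.float64(0.003))
-0.001 (array([0.6182, 0.1078]), np.float64(0.004))
0.002 (array([0.62  , 0.1092]), np.float64(0.003))
0.005 (array([0.6216, 0.1104]), np.float64(0.004))
```

View pics/w4.png

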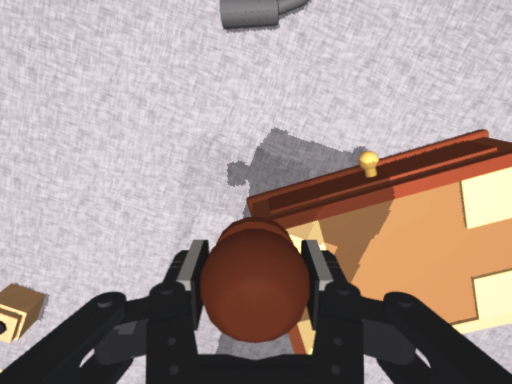

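The bun is held upright and centred between the fingers at (255,280); the knob is at (369,162). Carrying on to the front-left block.

Call:
step_arm:
  targets:
    - {"travel": [0.02, -0.07, 0], "angular": [0, 0, 0], "gripper": 0}
    - {"travel": [0.04, -0.14, 0], "angular": [0, 0, 0], "gripper": 0}
    - {"travel": [0.06, -0.2, 0], "angular": [0, 0, 0], "gripper": 0}
    - {"travel": [0.075, -0.26, 0], "angular": [0, 0, 0], "gripper": 0}
    - {"travel": [0.085, -0.3, -0.05], "angular": [0, 0, 0], "gripper": 0}
    - {"travel": [0.09, -0.33, -0.1], "angular": [0, 0, 0], "gripper": 0}
    - {"travel": [0.09, -0.33, -0.14], "angular": [0, 0, 0], "gripper": 0}
    - {"travel": [0.09, -0.33, -0.14], "angular": [0, 0, 0], "gripper": 0}
    - {"travel": [0.09, -0.33, -0.14], "angular": [0, 0, 0], "gripper": 0}

```text
t: 6.3
tool_pos: [0.6723, -0.0881, 0.1122]
tool_rot: [-3.096, -0.535, 0.0]
contact_force: [1.7, 0.0, -0.7]
opening: 0.0445
grip_force: 31.0
```

Run:
```python
from fit import *
d=ctrl.get_image("wrist"); np.save("w5.npy",d,allow_pickle=True)
cv2.imwrite("pics/w5.png",d["img"][:,:,::-1])
o=ctrl.get_obs(); p=o["tool_pos"];print(p,o["dq"].round(3))
for z in(-.002,): print(z,fit(d,(p[0],p[1]),"bun",p[2]+z))
for p in([-50,85],[50,85],[-50,-85],[50,-85]):
    a,b=np.array(p)/1000;x0,y0,t=.58328,-.04962,-2.50315; w=[x0+a*np.cos(t)-b*np.sin(t),y0+a*np.sin(t)+b*np.cos(t),.074]; print(p,proj(d,w))
```

```text
[ 0.67326705 -0.08809177  0.11366711] [ 0.004 -0.015 -0.019 -0.001 -0.003 -0.001]
-0.002 (array([ 0.6734, -0.0858]), np.float64(0.003))
[-50, 85] [[255.5349272  220.19346778]]
[50, 85] [[297.70993679 348.61854771]]
[-50, -85] [[  0.58620918 292.80178838]]
[50, -85] [[ 71.52472146 406.0201411 ]]
```

View pics/w5.png

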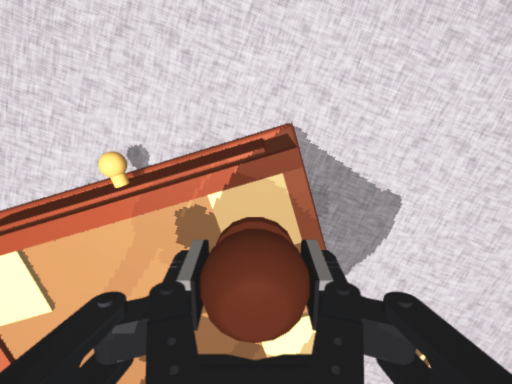

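The bun is over the front-left block, with visible block corners near (209,197) and (285,174). I'll compare these with prediction in the same image.

```bash
cat >> h.py <<'E'
CH=(.58328,-.04962,-2.50315)
def ch(a,b,z=.074,c=CH):
    return np.array([c[0]+a*np.cos(c[2])-b*np.sin(c[2]),c[1]+a*np.sin(c[2])+b*np.cos(c[2]),z])
E
python3 - <<'E'
from h import *
d=np.load("w5.npy",allow_pickle=True).item()
for p in([-.073,.108],[-.073,.062],[-.027,-.062]): print(p,ch(*p).round(4),proj(d,ch(*p)))
im=d["img"][150:230,185:320,::-1]
cv2.imwrite("pics/c5.png",cv2.resize(im,None,fx=5,fy=5,interpolation=cv2.INTER_NEAREST))
E
```

```text
[-0.073, 0.108] [ 0.7063 -0.0928  0.074 ] [[282.05951165 174.19354565]]
[-0.073, 0.062] [ 0.6788 -0.0559  0.074 ] [[206.88011268 196.24657853]]
[-0.027, -0.062] [0.568  0.0163 0.074 ] [[ 51.18770011 312.28383292]]
```

View pics/c5.png

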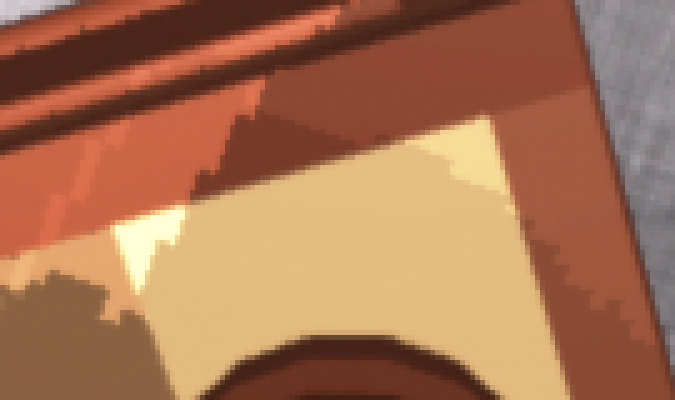

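Call:
step_arm:
  targets:
    - {"travel": [0.002, 0.001, -0.03], "angular": [0, 0, 0], "gripper": 0}
    - {"travel": [0.002, 0.001, -0.05], "angular": [0, 0, 0], "gripper": 0}
    - {"travel": [0.002, 0.001, -0.058], "angular": [0, 0, 0], "gripper": 0}
    - {"travel": [0.002, 0.001, -0.06], "angular": [0, 0, 0], "gripper": 0}
    - {"travel": [0.002, 0.001, -0.061], "angular": [0, 0, 0], "gripper": 0}
    - {"travel": [0.002, 0.001, -0.061], "angular": [0, 0, 0], "gripper": 0}
    - {"travel": [0.002, 0.001, -0.061], "angular": [0, 0, 0], "gripper": 0}

```text
t: 7.05
tool_pos: [0.6737, -0.0875, 0.0761]
tool_rot: [-3.095, -0.535, 0.0]
contact_force: [-3.4, 1.2, 5.2]
opening: 0.0444
grip_force: 31.4
```

Call:
step_arm:
  targets:
    - {"travel": [0, 0, 0], "angular": [0, 0, 0], "gripper": 0.6}
    - {"travel": [0, 0, 0], "angular": [0, 0, 0], "gripper": 0.8}
    - {"travel": [0, 0, 0], "angular": [0, 0, 0], "gripper": 0.8}
    - {"travel": [0, 0, 0.04], "angular": [0, 0, 0], "gripper": 0.8}
    - {"travel": [0, 0, 0.1], "angular": [0, 0, 0], "gripper": 0.8}
    - {"travel": [0, 0, 0.16], "angular": [0, 0, 0], "gripper": 0.8}
    - {"travel": [0, 0, 0.2], "angular": [0, 0, 0], "gripper": 0.8}
    - {"travel": [0, 0, 0.2], "angular": [0, 0, 0], "gripper": 0.8}

```text
t: 7.85
tool_pos: [0.6762, -0.0884, 0.2006]
tool_rot: [3.092, 0.534, 0.013]
contact_force: [0.3, 0.1, 1.3]
opening: 0.0681
grip_force: 0.0
```

Run:
```python
from fit import *
d=ctrl.get_image("wrist"); np.save("w6.npy",d,allow_pickle=True)
cv2.imwrite("pics/w6.png",d["img"][:,:,::-1])
o=ctrl.get_obs(); p=o["tool_pos"];print(p,o["dq"].round(3),d["cx"],d["cy"])
print(fit(d,(.674,-.088),"bun",.074))
for p in([-.073,.108],[-.073,.062],[-.027,.108],[-.027,.062],[-.05,.085]): print(p,proj(d,ch(*p)))
```

```text
[ 0.67486735 -0.08809372  0.19748331] [ 0.     0.036  0.06   0.001 -0.001  0.001] 254.41912723306373 191.3864842265609
(array([ 0.6723, -0.0878]), np.float64(0.021))
[-0.073, 0.108] [[270.61104005 152.57991982]]
[-0.073, 0.062] [[218.9188952  168.20216793]]
[-0.027, 0.108] [[285.05727364 201.85425136]]
[-0.027, 0.062] [[235.5466555  216.11763173]]
[-0.05, 0.085] [[252.54765213 185.31502095]]
```

View pics/w6.png

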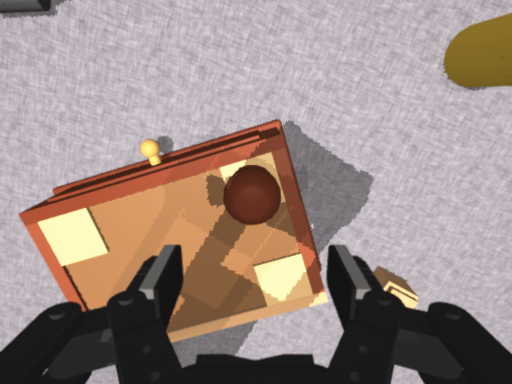

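The bun stands at (251,195) on the front-left block, about 1–2 mm from the centre. Going for the second bun.

Call:
step_arm:
  targets:
    - {"travel": [-0.363, 0.865, 0], "angular": [0, 0, 0], "gripper": 1}
    - {"travel": [-0.363, 0.865, 0], "angular": [0, 0, 0], "gripper": 1}
    - {"travel": [-0.363, 0.865, 0], "angular": [0, 0, 0], "gripper": 1}
    - {"travel": [-0.363, 0.865, 0], "angular": [0, 0, 0], "gripper": 1}
    - {"travel": [-0.363, 0.865, 0], "angular": [0, 0, 0], "gripper": 1}
    - {"travel": [-0.363, 0.865, 0], "angular": [0, 0, 0], "gripper": 1}
    - {"travel": [-0.363, 0.865, 0], "angular": [0, 0, 0], "gripper": 1}
    - {"travel": [-0.363, 0.865, 0], "angular": [0, 0, 0], "gripper": 1}
    - {"travel": [-0.363, 0.865, 0], "angular": [0, 0, 0], "gripper": 1}
    - {"travel": [-0.363, 0.865, 0], "angular": [0, 0, 0], "gripper": 1}

```text
t: 8.9
tool_pos: [0.478, 0.3743, 0.1922]
tool_rot: [3.094, 0.534, -0.005]
contact_force: [1.2, 0.4, 0.0]
opening: 0.0856
grip_force: 0.0
```

Call:
step_arm:
  targets:
    - {"travel": [-0.035, 0.09, -0.05], "angular": [0, 0, 0], "gripper": 1}
    - {"travel": [-0.035, 0.09, -0.1], "angular": [0, 0, 0], "gripper": 1}
    - {"travel": [-0.035, 0.09, -0.1], "angular": [0, 0, 0], "gripper": 1}
    - {"travel": [-0.035, 0.09, -0.1], "angular": [0, 0, 0], "gripper": 1}
    - {"travel": [-0.035, 0.09, -0.1], "angular": [0, 0, 0], "gripper": 1}

```text
t: 9.4
tool_pos: [0.4602, 0.4266, 0.1359]
tool_rot: [-3.096, -0.532, -0.002]
contact_force: [0.2, -0.4, 0.5]
opening: 0.0859
grip_force: 0.0
```

Run:
```python
from fit import *
d=ctrl.get_image("wrist")
o=ctrl.get_obs(); p=o["tool_pos"];print(p,o["dq"].round(3))
print(fit(d,(.457,.4305),"bun"))
```

```text
[0.46060909 0.42679564 0.13673048] [-0.004 -0.01  -0.007  0.002 -0.    -0.   ]
(array([0.4568, 0.4302]), np.float64(0.025))
```

Call:
step_arm:
  targets:
    - {"travel": [-0.006, 0.006, -0.1], "angular": [0, 0, 0], "gripper": 1}
    - {"travel": [-0.006, 0.006, -0.16], "angular": [0, 0, 0], "gripper": 1}
    - {"travel": [-0.006, 0.006, -0.205], "angular": [0, 0, 0], "gripper": 1}
    - {"travel": [-0.006, 0.006, -0.217], "angular": [0, 0, 0], "gripper": 1}
    - {"travel": [-0.006, 0.006, -0.217], "angular": [0, 0, 0], "gripper": 1}
    - {"travel": [-0.006, 0.006, -0.217], "angular": [0, 0, 0], "gripper": 0}
    - {"travel": [-0.006, 0.006, -0.217], "angular": [0, 0, 0], "gripper": 0}
    - {"travel": [-0.006, 0.006, -0.217], "angular": [0, 0, 0], "gripper": 0}
    - {"travel": [-0.006, 0.006, -0.217], "angular": [0, 0, 0], "gripper": 0}
    - {"travel": [-0.006, 0.006, -0.217], "angular": [0, 0, 0], "gripper": 0}
  squeeze: 30

```text
t: 10.45
tool_pos: [0.4571, 0.4319, 0.0074]
tool_rot: [-3.094, -0.534, -0.006]
contact_force: [-0.2, -1.2, 7.0]
opening: 0.044
grip_force: 30.6
```

Call:
step_arm:
  targets:
    - {"travel": [0, 0, 0.03], "angular": [0, 0, 0], "gripper": 0}
    - {"travel": [0, 0, 0.1], "angular": [0, 0, 0], "gripper": 0}
    - {"travel": [0, 0, 0.17], "angular": [0, 0, 0], "gripper": 0}
    - {"travel": [0, 0, 0.25], "angular": [0, 0, 0], "gripper": 0}
    - {"travel": [0.02, -0.07, 0.28], "angular": [0, 0, 0], "gripper": 0}
    - {"travel": [0.04, -0.14, 0.28], "angular": [0, 0, 0], "gripper": 0}
    - {"travel": [0.06, -0.21, 0.28], "angular": [0, 0, 0], "gripper": 0}
    - {"travel": [0.08, -0.28, 0.28], "angular": [0, 0, 0], "gripper": 0}
    - {"travel": [0.105, -0.35, 0.28], "angular": [0, 0, 0], "gripper": 0}
    - {"travel": [0.13, -0.42, 0.28], "angular": [0, 0, 0], "gripper": 0}

```text
t: 11.45
tool_pos: [0.5336, 0.1773, 0.1741]
tool_rot: [-3.096, -0.535, -0.002]
contact_force: [0.8, -1.0, -2.0]
opening: 0.0444
grip_force: 30.9
```

Call:
step_arm:
  targets:
    - {"travel": [0.02, -0.07, 0], "angular": [0, 0, 0], "gripper": 0}
    - {"travel": [0.04, -0.14, 0], "angular": [0, 0, 0], "gripper": 0}
    - {"travel": [0.055, -0.19, -0.03], "angular": [0, 0, 0], "gripper": 0}
    - {"travel": [0.065, -0.219, -0.07], "angular": [0, 0, 0], "gripper": 0}
    - {"travel": [0.065, -0.219, -0.1], "angular": [0, 0, 0], "gripper": 0}
    - {"travel": [0.065, -0.219, -0.1], "angular": [0, 0, 0], "gripper": 0}
    - {"travel": [0.065, -0.219, -0.1], "angular": [0, 0, 0], "gripper": 0}

```text
t: 12.15
tool_pos: [0.5724, 0.0477, 0.1135]
tool_rot: [-3.096, -0.535, -0.0]
contact_force: [-0.4, 0.1, -0.4]
opening: 0.0445
grip_force: 31.0
```

Run:
```python
from fit import *
d=ctrl.get_image("wrist"); np.save("w7.npy",d,allow_pickle=True)
o=ctrl.get_obs(); p=o["tool_pos"];print(p,o["dq"].round(3))
print(fit(d,(p[0],p[1]),"bun",p[2]-.003), ch(-.05,-.085))
for p in([-.073,-.108],[-.073,-.062]): print(p,proj(d,ch(*p)))
c=proj(d,ch(-.073,-.085))[0].astype(int); print(c)
```

```text
[0.57310594 0.04783239 0.11439465] [ 0.006 -0.008 -0.012 -0.001 -0.006  0.001]
(array([0.5733, 0.0494]), np.float64(0.0)) [0.57277587 0.04843439 0.074     ]
[-0.073, -0.108] [[205.19985142 197.32201904]]
[-0.073, -0.062] [[279.71533037 175.47368549]]
[242 186]
```

Call:
step_arm:
  targets:
    - {"travel": [0.001, 0.001, -0.03], "angular": [0, 0, 0], "gripper": 0}
    - {"travel": [0.001, 0.001, -0.05], "angular": [0, 0, 0], "gripper": 0}
    - {"travel": [0.001, 0.001, -0.057], "angular": [0, 0, 0], "gripper": 0}
    - {"travel": [0.001, 0.001, -0.06], "angular": [0, 0, 0], "gripper": 0}
    - {"travel": [0.001, 0.001, -0.06], "angular": [0, 0, 0], "gripper": 0}
    - {"travel": [0.001, 0.001, -0.06], "angular": [0, 0, 0], "gripper": 0}

```text
t: 12.8
tool_pos: [0.5736, 0.0481, 0.0774]
tool_rot: [3.096, 0.534, 0.002]
contact_force: [-0.3, 1.0, 0.5]
opening: 0.0443
grip_force: 31.1
```

Call:
step_arm:
  targets:
    - {"travel": [0, 0, -0.001], "angular": [0, 0, 0], "gripper": 0}
    - {"travel": [0, 0, -0.002], "angular": [0, 0, 0], "gripper": 0}
    - {"travel": [0, 0, -0.002], "angular": [0, 0, 0], "gripper": 0}

```text
t: 13.1
tool_pos: [0.5737, 0.0481, 0.0774]
tool_rot: [3.096, 0.534, 0.001]
contact_force: [-4.9, 0.6, 7.9]
opening: 0.0443
grip_force: 31.6
```

Call:
step_arm:
  targets:
    - {"travel": [0, 0, 0], "angular": [0, 0, 0], "gripper": 0.6}
    - {"travel": [0, 0, 0], "angular": [0, 0, 0], "gripper": 0.8}
    - {"travel": [0, 0, 0], "angular": [0, 0, 0], "gripper": 0.8}
    - {"travel": [0, 0, 0.04], "angular": [0, 0, 0], "gripper": 0.8}
    - {"travel": [0, 0, 0.1], "angular": [0, 0, 0], "gripper": 0.8}
    - {"travel": [0, 0, 0.16], "angular": [0, 0, 0], "gripper": 0.8}
    - {"travel": [0, 0, 0.2], "angular": [0, 0, 0], "gripper": 0.8}
    - {"travel": [0, 0, 0.2], "angular": [0, 0, 0], "gripper": 0.8}

```text
t: 13.9
tool_pos: [0.5758, 0.0479, 0.2006]
tool_rot: [3.094, 0.534, 0.013]
contact_force: [0.7, 0.4, -0.3]
opening: 0.0685
grip_force: 0.0
```

Run:
```python
from fit import *
d=ctrl.get_image("wrist"); np.save("w8.npy",d,allow_pickle=True)
cv2.imwrite("pics/w8.png",d["img"][:,:,::-1])
o=ctrl.get_obs(); p=o["tool_pos"];print(p,o["dq"].round(3))
print(fit(d,(.574,.048),"bun",.074),proj(d,ch(-.073,-.108)),proj(d,ch(-.073,-.062)))
t=ctrl.get_image("top"); np.save("t8.npy",t,allow_pickle=True)
for g in((.574,.048),(.674,-.088)): print(fit(t,g,"bun",.074))
```

```text
[0.57438219 0.0479447  0.1977067 ] [ 0.     0.034  0.057  0.001 -0.003  0.002]
(array([0.5796, 0.0576]), np.float64(0.4)) [[218.65432577 169.13136959]] [[270.29398784 153.55209302]]
(array([0.5804, 0.0453]), np.float64(0.866))
(array([ 0.6757, -0.092 ]), np.float64(0.855))
```

View pics/w8.png

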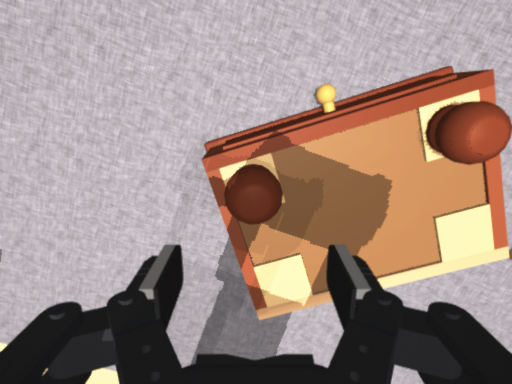

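Both buns stand on the front blocks, at (254,194) and (470,132). Next, the left square.

Call:
step_arm:
  targets:
    - {"travel": [-0.33, 0.43, -0.08], "angular": [0, 0, -0.567], "gripper": 1}
    - {"travel": [-0.33, 0.43, -0.08], "angular": [0, 0, -0.567], "gripper": 1}
    - {"travel": [-0.33, 0.43, -0.08], "angular": [0, 0, -0.567], "gripper": 1}
    - {"travel": [-0.33, 0.43, -0.08], "angular": [0, 0, -0.567], "gripper": 1}
    - {"travel": [-0.33, 0.43, -0.08], "angular": [0, 0, -0.567], "gripper": 1}
    - {"travel": [-0.33, 0.43, -0.08], "angular": [0, 0, -0.567], "gripper": 1}
    - {"travel": [-0.33, 0.43, -0.08], "angular": [0, 0, -0.567], "gripper": 1}
    - {"travel": [-0.33, 0.43, -0.08], "angular": [0, 0, -0.567], "gripper": 1}
    - {"travel": [-0.33, 0.43, -0.08], "angular": [0, 0, -0.567], "gripper": 1}
    - {"travel": [-0.33, 0.43, -0.08], "angular": [0, 0, -0.567], "gripper": 1}

```text
t: 15.0
tool_pos: [0.3753, 0.3052, 0.1466]
tool_rot: [3.136, -0.164, -0.002]
contact_force: [-0.3, 0.5, -1.0]
opening: 0.0858
grip_force: 0.0
```

```bash
cat >> h.py <<'E'
def st():
    o=ctrl.get_obs(); M=R.from_rotvec(o["tool_rot"]).as_matrix()
    print("tcp",o["tool_pos"].round(4),"closing deg",np.degrees(np.arctan2(M[1,1],M[0,1])).round(2),"tilt",M[:2,2].round(4),"dq",abs(o["dq"]).max().round(3),"q6",o["q"][5].round(2))
E
python3 - <<'E'
from fit import *
d=ctrl.get_image("wrist"); np.save("w9.npy",d,allow_pickle=True); st()
x,f=fit(d,(.3677,.3118),"sq"); print(x,f,np.degrees(x[2])%90)
E
```

```text
tcp [0.3756 0.3051 0.147 ] closing deg -96.03 tilt [-0.0006 -0.0007] dq 0.009 q6 2.2
[0.3682 0.3118 1.4684] 0.018 84.13312263701008
```

Call:
step_arm:
  targets:
    - {"travel": [-0.0125, 0.0115, -0.1], "angular": [0, 0, 0], "gripper": 1}
    - {"travel": [-0.0125, 0.0115, -0.17], "angular": [0, 0, 0], "gripper": 1}
    - {"travel": [-0.0125, 0.0115, -0.225], "angular": [0, 0, 0], "gripper": 1}
    - {"travel": [-0.0125, 0.0115, -0.24], "angular": [0, 0, 0], "gripper": 1}
    - {"travel": [-0.0125, 0.0115, -0.24], "angular": [0, 0, 0], "gripper": 1}
    - {"travel": [-0.0125, 0.0115, -0.24], "angular": [0, 0, 0], "gripper": 0}
    - {"travel": [-0.0125, 0.0115, -0.24], "angular": [0, 0, 0], "gripper": 0}
    - {"travel": [-0.0125, 0.0115, -0.24], "angular": [0, 0, 0], "gripper": 0}
    - {"travel": [-0.0125, 0.0115, -0.24], "angular": [0, 0, 0], "gripper": 0}
    - {"travel": [-0.0125, 0.0115, -0.24], "angular": [0, 0, 0], "gripper": 0}
  squeeze: 30

```text
t: 16.05
tool_pos: [0.3692, 0.3139, 0.0057]
tool_rot: [-3.135, 0.162, -0.005]
contact_force: [0.1, -1.1, 5.8]
opening: 0.0396
grip_force: 31.8
```

Call:
step_arm:
  targets:
    - {"travel": [0, 0, 0.03], "angular": [0, 0, 0], "gripper": 0}
    - {"travel": [0, 0, 0.1], "angular": [0, 0, 0], "gripper": 0}
    - {"travel": [0, 0, 0.17], "angular": [0, 0, 0], "gripper": 0}
    - {"travel": [0, 0, 0.25], "angular": [0, 0, 0], "gripper": 0}
    - {"travel": [0.03, -0.07, 0.28], "angular": [0, 0, 0.15], "gripper": 0}
    - {"travel": [0.06, -0.14, 0.28], "angular": [0, 0, 0.3], "gripper": 0}
    - {"travel": [0.09, -0.21, 0.28], "angular": [0, 0, 0.45], "gripper": 0}
    - {"travel": [0.12, -0.28, 0.28], "angular": [0, 0, 0.6], "gripper": 0}
    - {"travel": [0.14, -0.35, 0.28], "angular": [0, 0, 0.75], "gripper": 0}
    - {"travel": [0.16, -0.42, 0.28], "angular": [0, 0, 0.945], "gripper": 0}

```text
t: 17.05
tool_pos: [0.4629, 0.063, 0.1719]
tool_rot: [2.988, 0.969, 0.001]
contact_force: [0.6, -0.2, 0.0]
opening: 0.0398
grip_force: 31.0
```

Call:
step_arm:
  targets:
    - {"travel": [0.03, -0.06, 0], "angular": [0, 0, 0], "gripper": 0}
    - {"travel": [0.048, -0.1, -0.03], "angular": [0, 0, 0], "gripper": 0}
    - {"travel": [0.048, -0.12, -0.07], "angular": [0, 0, 0], "gripper": 0}
    - {"travel": [0.048, -0.12, -0.1], "angular": [0, 0, 0], "gripper": 0}
    - {"travel": [0.048, -0.12, -0.1], "angular": [0, 0, 0], "gripper": 0}
    - {"travel": [0.048, -0.12, -0.1], "angular": [0, 0, 0], "gripper": 0}
    - {"travel": [0.048, -0.12, -0.1], "angular": [0, 0, 0], "gripper": 0}

```text
t: 17.75
tool_pos: [0.4924, -0.007, 0.1131]
tool_rot: [2.99, 0.962, 0.004]
contact_force: [0.4, -0.3, -0.2]
opening: 0.0397
grip_force: 30.9
```

Run:
```python
from fit import *
d=ctrl.get_image("wrist"); np.save("w10.npy",d,allow_pickle=True); st()
cv2.imwrite("pics/w10.png",d["img"][:,:,::-1])
print(ch(.05,-.085), [proj(d,ch(*p)) for p in([.027,-.062],[.027,-.108],[.073,-.062])])
```

```text
tcp [ 0.4925 -0.007   0.1132] closing deg -54.32 tilt [ 0.0027 -0.0005] dq 0.002 q6 0.78
[ 0.49247338 -0.01116017  0.074     ] [array([[298.93486446, 189.37521307]]), array([[220.87841153, 190.59517762]]), array([[297.07964522, 258.89678687]])]
```

View pics/w10.png

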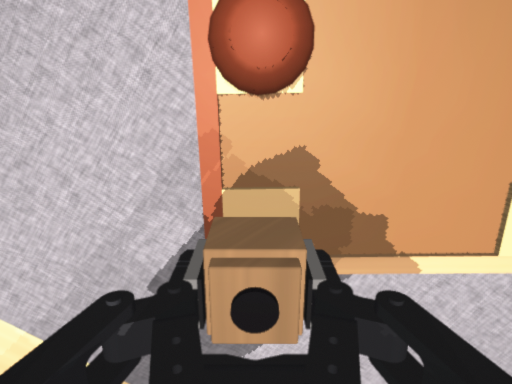

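The foot is held square in the gripper; the visible block edge runs (222,189)–(300,189), about 6 px right of the gripper's midline. Correcting and lowering.

Call:
step_arm:
  targets:
    - {"travel": [0.002, -0.0055, -0.03], "angular": [0, 0, 0.015], "gripper": 0}
    - {"travel": [0.002, -0.0055, -0.05], "angular": [0, 0, 0.015], "gripper": 0}
    - {"travel": [0.002, -0.0055, -0.058], "angular": [0, 0, 0.015], "gripper": 0}
    - {"travel": [0.002, -0.0055, -0.062], "angular": [0, 0, 0.015], "gripper": 0}
    - {"travel": [0.002, -0.0055, -0.062], "angular": [0, 0, 0.015], "gripper": 0}
    - {"travel": [0.002, -0.0055, -0.062], "angular": [0, 0, 0.015], "gripper": 0}

```text
t: 18.4
tool_pos: [0.4934, -0.0103, 0.0756]
tool_rot: [2.985, 0.979, 0.002]
contact_force: [-1.2, 0.3, 5.5]
opening: 0.04
grip_force: 31.7
```

```bash
python3 -c "
from h import *
st(); print(ctrl.get_obs()['contact_force'])"
```

```text
tcp [ 0.4934 -0.0103  0.0756] closing deg -53.68 tilt [0.0012 0.0001] dq 0.003 q6 0.76
[-1.19380167  0.31399468  5.46125374]
```

Call:
step_arm:
  targets:
    - {"travel": [0, 0, 0], "angular": [0, 0, 0], "gripper": 0.6}
    - {"travel": [0, 0, 0], "angular": [0, 0, 0], "gripper": 0.8}
    - {"travel": [0, 0, 0], "angular": [0, 0, 0], "gripper": 0.8}
    - {"travel": [0, 0, 0.04], "angular": [0, 0, 0], "gripper": 0.8}
    - {"travel": [0, 0, 0.1], "angular": [0, 0, 0], "gripper": 0.8}
    - {"travel": [0, 0, 0.17], "angular": [0, 0, 0], "gripper": 0.8}
    - {"travel": [0.03, -0.07, 0.2], "angular": [0, 0, 0.19], "gripper": 1}
    - {"travel": [0.06, -0.14, 0.2], "angular": [0, 0, 0.38], "gripper": 1}
    - {"travel": [0.09, -0.22, 0.2], "angular": [0, 0, 0.57], "gripper": 1}
    - {"travel": [0.12, -0.3, 0.2], "angular": [0, 0, 0.75], "gripper": 1}

```text
t: 19.4
tool_pos: [0.5643, -0.1898, 0.1945]
tool_rot: [2.566, 1.811, 0.001]
contact_force: [0.7, 0.5, -0.2]
opening: 0.0854
grip_force: 0.0
```

Call:
step_arm:
  targets:
    - {"travel": [0.03, -0.08, 0], "angular": [0, 0, 0.15], "gripper": 1}
    - {"travel": [0.04, -0.155, 0], "angular": [0, 0, 0.25], "gripper": 1}
    - {"travel": [0.04, -0.155, -0.08], "angular": [0, 0, 0.25], "gripper": 1}
    - {"travel": [0.04, -0.155, -0.08], "angular": [0, 0, 0.25], "gripper": 1}
    - {"travel": [0.04, -0.155, -0.08], "angular": [0, 0, 0.25], "gripper": 1}

```text
t: 19.9
tool_pos: [0.5866, -0.2802, 0.1445]
tool_rot: [-2.38, -2.044, 0.002]
contact_force: [-0.5, 0.4, -0.3]
opening: 0.0854
grip_force: 0.0
```

Run:
```python
from fit import *
d=ctrl.get_image("wrist"); np.save("w11.npy",d,allow_pickle=True); st()
x,f=fit(d,(.589,-.283),"sq"); print(x,f,np.degrees(x[2])%90-90)
```

```text
tcp [ 0.5878 -0.2805  0.1468] closing deg -8.66 tilt [-0.0002  0.0003] dq 0.03 q6 -0.41
[ 0.5884 -0.2829 -0.1827] 0.019 -10.467938917040144
```

Call:
step_arm:
  targets:
    - {"travel": [0.0015, -0.004, -0.1], "angular": [0, 0, -0.03], "gripper": 1}
    - {"travel": [0.0015, -0.004, -0.17], "angular": [0, 0, -0.03], "gripper": 1}
    - {"travel": [0.0015, -0.004, -0.225], "angular": [0, 0, -0.03], "gripper": 1}
    - {"travel": [0.0015, -0.004, -0.24], "angular": [0, 0, -0.03], "gripper": 1}
    - {"travel": [0.0015, -0.004, -0.24], "angular": [0, 0, -0.03], "gripper": 1}
    - {"travel": [0.0015, -0.004, -0.24], "angular": [0, 0, -0.03], "gripper": 0}
    - {"travel": [0.0015, -0.004, -0.24], "angular": [0, 0, -0.03], "gripper": 0}
    - {"travel": [0.0015, -0.004, -0.24], "angular": [0, 0, -0.03], "gripper": 0}
    - {"travel": [0.0015, -0.004, -0.24], "angular": [0, 0, -0.03], "gripper": 0}
    - {"travel": [0.0015, -0.004, -0.24], "angular": [0, 0, -0.03], "gripper": 0}
  squeeze: 30

```text
t: 20.95
tool_pos: [0.5902, -0.2844, 0.005]
tool_rot: [2.405, 2.016, 0.002]
contact_force: [-0.3, 0.9, 6.4]
opening: 0.0395
grip_force: 31.3
```

Call:
step_arm:
  targets:
    - {"travel": [0, 0, 0.03], "angular": [0, 0, 0], "gripper": 0}
    - {"travel": [0, 0, 0.1], "angular": [0, 0, 0], "gripper": 0}
    - {"travel": [0, 0, 0.17], "angular": [0, 0, 0], "gripper": 0}
    - {"travel": [0, 0, 0.25], "angular": [0, 0, 0], "gripper": 0}
    - {"travel": [0.0065, 0.05, 0.28], "angular": [0, 0, -0.17], "gripper": 0}
    - {"travel": [0.0065, 0.1, 0.28], "angular": [0, 0, -0.34], "gripper": 0}
    - {"travel": [0.0065, 0.15, 0.28], "angular": [0, 0, -0.51], "gripper": 0}
    - {"travel": [0.0065, 0.19, 0.28], "angular": [0, 0, -0.68], "gripper": 0}
    - {"travel": [0.0065, 0.22, 0.28], "angular": [0, 0, -0.84], "gripper": 0}
    - {"travel": [0.0065, 0.228, 0.26], "angular": [0, 0, -0.967], "gripper": 0}

```text
t: 21.95
tool_pos: [0.5937, -0.1452, 0.1614]
tool_rot: [2.983, 0.978, 0.006]
contact_force: [0.1, -0.4, -0.0]
opening: 0.0396
grip_force: 30.6
```

Call:
step_arm:
  targets:
    - {"travel": [0, 0, -0.05], "angular": [0, 0, 0], "gripper": 0}
    - {"travel": [0, 0, -0.08], "angular": [0, 0, 0], "gripper": 0}
    - {"travel": [0, 0, -0.08], "angular": [0, 0, 0], "gripper": 0}
    - {"travel": [0, 0, -0.08], "angular": [0, 0, 0], "gripper": 0}
    - {"travel": [0, 0, -0.08], "angular": [0, 0, 0], "gripper": 0}

```text
t: 22.45
tool_pos: [0.5936, -0.1472, 0.1125]
tool_rot: [2.982, 0.981, 0.004]
contact_force: [0.7, 0.2, 0.0]
opening: 0.0397
grip_force: 30.5
```

Run:
```python
from fit import *
d=ctrl.get_image("wrist"); np.save("w12.npy",d,allow_pickle=True); st()
cv2.imwrite("pics/w12.png",d["img"][:,:,::-1])
print(ch(.05,.085), [proj(d,ch(*p)) for p in([.027,.062],[.027,.108])])
```

```text
tcp [ 0.5937 -0.1472  0.1125] closing deg -53.57 tilt [ 0.003  -0.0011] dq 0.004 q6 0.57
[ 0.59378413 -0.14767439  0.074     ] [array([[215.98065986, 186.82588063]]), array([[294.55704594, 186.57746816]])]
```

View pics/w12.png

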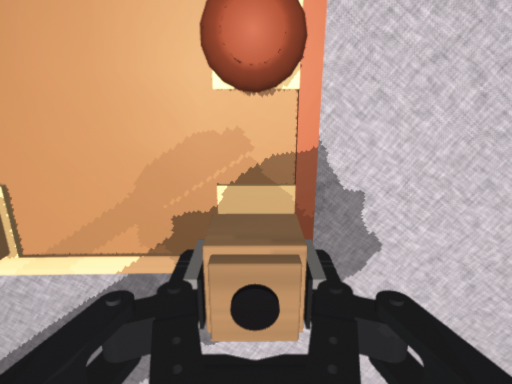

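The visible block edge (217–296, 185) is centred on the foot. Lowering.

Call:
step_arm:
  targets:
    - {"travel": [0.001, 0, -0.03], "angular": [0, 0, 0], "gripper": 0}
    - {"travel": [0.001, 0, -0.05], "angular": [0, 0, 0], "gripper": 0}
    - {"travel": [0.001, 0, -0.058], "angular": [0, 0, 0], "gripper": 0}
    - {"travel": [0.001, 0, -0.0625], "angular": [0, 0, 0], "gripper": 0}
    - {"travel": [0.001, 0, -0.0625], "angular": [0, 0, 0], "gripper": 0}
    - {"travel": [0.001, 0, -0.0625], "angular": [0, 0, 0], "gripper": 0}

```text
t: 23.1
tool_pos: [0.5937, -0.1469, 0.0749]
tool_rot: [2.984, 0.982, 0.001]
contact_force: [-3.5, 1.0, 6.2]
opening: 0.0395
grip_force: 31.4
```

Call:
step_arm:
  targets:
    - {"travel": [0, 0, 0], "angular": [0, 0, 0], "gripper": 0.6}
    - {"travel": [0, 0, 0], "angular": [0, 0, 0], "gripper": 0.8}
    - {"travel": [0, 0, 0], "angular": [0, 0, 0], "gripper": 0.8}
    - {"travel": [0, 0, 0.04], "angular": [0, 0, 0], "gripper": 0.8}
    - {"travel": [0, 0, 0.1], "angular": [0, 0, 0], "gripper": 0.8}
    - {"travel": [0, 0, 0.17], "angular": [0, 0, 0], "gripper": 0.8}
    - {"travel": [-0.05, 0, 0.24], "angular": [0, 0, 0], "gripper": 1}
    - {"travel": [-0.1, 0.05, 0.3], "angular": [0, 0, 0], "gripper": 1}
    - {"travel": [-0.15, 0.1, 0.35], "angular": [0, 0, 0], "gripper": 1}
    - {"travel": [-0.18, 0.11, 0.4], "angular": [0, 0, 0], "gripper": 1}

```text
t: 24.1
tool_pos: [0.4834, -0.079, 0.3132]
tool_rot: [-2.982, -0.984, 0.001]
contact_force: [0.4, -1.7, -0.6]
opening: 0.0854
grip_force: 0.0
```

Call:
step_arm:
  targets:
    - {"travel": [0, 0, 0], "angular": [0, 0, 0], "gripper": 1}
    - {"travel": [0, 0, 0], "angular": [0, 0, 0], "gripper": 1}
    - {"travel": [0, 0, 0], "angular": [0, 0, 0], "gripper": 1}
    - {"travel": [0, 0, 0], "angular": [0, 0, 0], "gripper": 1}

```text
t: 24.5
tool_pos: [0.4849, -0.0809, 0.3107]
tool_rot: [-2.982, -0.981, 0.005]
contact_force: [0.1, -0.4, 0.2]
opening: 0.0855
grip_force: 0.0
```

Run:
```python
from fit import *
st(); d=ctrl.get_image("wrist")
im=d["img"][:,:,::-1].copy()
cv2.imwrite("pics/w13.png",cv2.resize(im,(800,600),interpolation=cv2.INTER_CUBIC))
for n,(a,b) in dict(FL=(-.05,.085),FR=(-.05,-.085),BL=(.05,.085),BR=(.05,-.085)).items():
    print(n,"pad corners (x1.5625):",*[(proj(d,ch(a+.023*i,b+.023*j))[0]*1.5625).round(1) for i in(-1,1) for j in(-1,1)])
    print("   model foot face corners +-20:",*[(proj(d,ch(a+.02*i,b+.02*j))[0]*1.5625).round(1) for i in(-1,1) for j in(-1,1)],"disc top",(proj(d,ch(a,b,.119))[0]*1.5625).round(1))
```

```text
tcp [ 0.4849 -0.0809  0.3107] closing deg -53.58 tilt [-0.0035  0.0011] dq 0.005 q6 0.62
FL pad corners (x1.5625): [545.3 -16.4] [617.  -17.6] [538.7  62.5] [607.   61.6]
   model foot face corners +-20: [549.5 -11.1] [611.6 -12.1] [543.6  57.5] [603.2  56.7] disc top [603.    6.9]
FR pad corners (x1.5625): [283.5 -15.1] [354.3 -14.9] [288.9  63.5] [356.4  63.6]
   model foot face corners +-20: [288.5  -9.7] [349.8  -9.6] [293.   58.6] [351.9  58.7] disc top [309.5   9.1]
BL pad corners (x1.5625): [531.9 146.1] [596.8 145.5] [526.7 210.9] [589.  210.5]
   model foot face corners +-20: [535.7 150.4] [592.  149.9] [531.1 206.8] [585.4 206.5] disc top [582.3 184.6]
BR pad corners (x1.5625): [294.5 146.8] [358.7 146.8] [298.7 211.5] [360.4 211.4]
   model foot face corners +-20: [299.  151.2] [354.6 151.2] [302.5 207.4] [356.2 207.4] disc top [318.9 185.6]
```

View pics/w13.png

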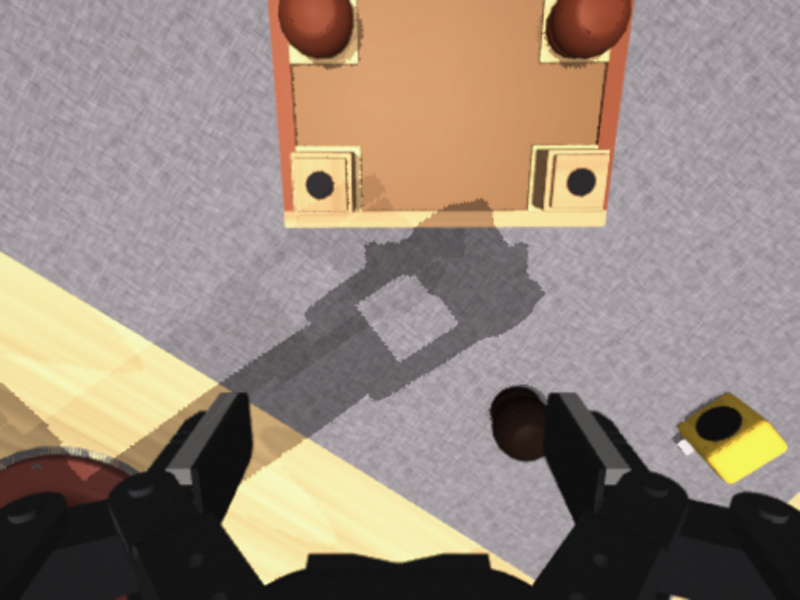

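The final view shows both squares in line on the back blocks: discs at (320,185) and (581,182), within about 2 mm of expected. Both buns are on the front blocks, the chest is where it was, and the odd foot at (520,420) is untouched.

```bash
python3 -c "
from station import ctrl
print(ctrl.finish_job())"
```

```text
the job is handed in; nothing more can be done
None
```

All four feet are set and the job is handed in: bun feet on the two front blocks and square feet in line on the two back blocks, each about 2 mm or less off centre by my camera measurements, with no sign that the chest shifted and the odd foot left alone.

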